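# Put the mixed-up beaker, jar and bottle back in their places at the kitchen-science stall

## Robot

A 6-joint arm with a two-finger parallel gripper is mounted at the origin on the work surface. World frame = base frame: x ahead of the robot, y to its left, z up, the work surface at z = 0. Lengths are in m, angles in degrees, forces in N, time in s.
With the tool pointing down it reaches from about 0.4 to 0.825 m from the base axis. Payload 7 kg.
Tool frame: the origin (TCP) lies midway between the tips of the shut fingers; the grasp point (between the pads) lies 19 mm behind it (ctrl.hold_point_z is the distance from the TCP to the grasp point, in m); z points along the fingers, y is the line along which they close (so a half turn about z gives the same grasp; the last joint's range is limited). The gripper opens to 88 mm and grips with 3 to 60 N. Pads are 19 mm wide; open, the fingers measure 130 mm over their backs; the gripper's body (78 mm by 193 mm) begins 47 mm behind the grasp point.
Start: joints at [86.866, 20.546, 0.682, 0, -70.136, -16.507], TCP at [0.227, 0.636, 0.227] pointing down, gripper open.
Joint ranges: [-176.03, 176.03], [-82.01, 121.73], [-58.28, 71.71], [-173.87, 95.51], [-174.79, -0.11], [-173.66, 173.66]. Speed limits (degrees/s): [136.94, 136.94, 172.46, 180, 180, 180].

## Interface

Orientations are given as [roll, pitch, yaw] about the fixed x, y, z axes, in that order (R = Rz(yaw) Ry(pitch) Rx(roll)).
In Python, from plant import ctrl gives the robot as it stands.
- The arm moves only by the tool apply_moves, never from a script. Its argument "deltas" is a list of rows, each an object with "fingers": the finger opening in mm, from 0 to 87.6; "delta_pos": the shift along the tool's x, y, z in mm, a list of three; "angular": the turn, a rotation vector about the tool's x, y, z in degrees, a list of three. A call has 1 to 10 rows; each row is the pose to reach, as a shift and turn from the pose commanded when the call began, along the tool's axes at that moment; what a row does not reach only later rows make up. A row lasts 1/10 s, in which the tool goes at most 50 mm and 8.59 degrees, less where a joint would pass 70% of its speed; a pose out of reach is approached as far as the arm can. A call with a gripper value outside its range is refused whole. The fingers move at their own pace and stop on an object; the grip force is fixed at half the most. Time passes only in rows, so rows that repeat a pose let the fingers close. It gives the time, the measured TCP pose, the force, the opening and the grip force at its end, in the units of the state.
- ctrl.get_obs(): the state, without advancing time (a new reading comes with each control period).
- ctrl.snapshot(name): name is "side" or "top"; returns the picture (480x640x3 uint8, red, green, blue); there is no depth.
- ctrl.camera_params(name): a dict with "fx", "fy", "cx", "cy" (pixels), "dist_coeffs" ([k1, k2, p1, p2, k3] as OpenCV has them; the pictures are not rectified), "cam_to_world" (4x4, takes a point from camera to world coordinates). Camera axes: x right, y up, looking along -z (the intrinsics and any distortion apply to the point x, -y, -z); pixel columns grow to the right and rows downward; lengths in m; the calibration is good to about 2 mm. A picture is of the moment at which its call begins. camera_params takes no time and is no camera call.
- ctrl.close_job(): hands the job in; it is judged then, once.
The state is a dict: "clock": time; "joint_pos": joint angles; "qvel": joint speeds; "tau": joint torques, N m; "tool_pos": TCP position; "orientation": TCP orientation; "force": force on the tool from outside, world axes, zero at the start; "moment": the same for the moment, N m; "opening": finger opening in m; "gripper_force": force on a finger pad.
Only numpy, scipy, OpenCV 4.12 (cv2) and the standard library are available. Lean on these libraries where they do the work, as an engineer would, in place of code of your own. Each camera call takes 0.05 s, during which the arm holds its last target. There are 200 camera calls.

## Task

The last visitors mixed things up: put the glass beaker back on the middle of the magnetic stirrer's white plate, the yellow-lidded jar on the middle of the scale's pan, and the blue-capped bottle in the middle of the foil tray. Each now stands in another's place, so first stand one of them on the free cork mat, and leave the mat empty again at the end. Keep all three upright throughout and do not disturb the red-lidded jar, the green mug or the stack of cups.

Things in the scene. Friction and masses are not known exactly. Their poses are not given: they have to be found in the camera images.
- beaker_mid (a point): Loose round clear-glass beaker, open at the top, blue graduation marks, a small white stirring bar with a red band lying in it; 60 mm outer diameter, straight sides, 85 mm tall, wall 3 mm, about 90 g. This point is on its axis half-way up (42.5 mm above its underside); z is its axis, up. At the start it stands upright in the foil tray, within 12 mm of the middle.
- yellow_jar_mid (a point): Loose round glass jar with white contents and a YELLOW lid; glass 60 mm in diameter with straight sides to 70 mm up, lid 61 mm in diameter from 77 mm to the top, 95 mm tall overall, about 220 g. This point is on its axis half-way up (47.5 mm above its underside); z is its axis, up. At the start it stands upright on the magnetic stirrer, within 12 mm of the middle.
- bottle_mid (a point): Loose small round green-glass bottle with a BLUE ribbed screw cap (33 mm in diameter) and a white label with a blue stripe; body 50 mm in diameter with straight sides to 78 mm up, then a shoulder, 120 mm tall overall, about 160 g. This point is on its axis half-way up (60 mm above its underside); z is its axis, up. At the start it stands upright on the scale, within 12 mm of the middle of the pan.
- stirrer_top (a point): Magnetic stirrer, fixed: blue housing 128 mm wide, 162 mm deep with a sloping grey control panel (black knob, red switch) at its front, and a square white ceramic plate 116 x 116 mm on top. This point is the middle of the plate's upper face, 50 mm above the table; its x axis points away from the control panel, z up. Home of the beaker.
- scale_top (a point): Digital scale, fixed: black housing 130 mm wide, 180 mm deep and 30 mm high with a grey-green display at its front, and a round steel pan 112 mm in diameter. This point is the middle of the pan's flat upper face, 40 mm above the table; its x axis points away from the display, z up; the pan does not move. Home of the yellow-lidded jar.
- drip_tray_top (a point): Small oblong aluminium-foil tray, fixed: flat floor 140 x 104 mm (long side along its x axis), walls flaring outwards to a rim 24 mm above the table, about 164 x 128 mm across the rim. This point is the middle of the inner floor's upper face, 2 mm above the table; z up. Home of the bottle.
- cork_mat_top (a point): Round brown cork mat, fixed, 120 mm in diameter and 6 mm thick, empty at the start: the free spot. This point is the middle of its upper face; z up.
- red_jar_mid (a point): Bystander, loose: a jar of the same shape and size as the yellow-lidded one, but with brown contents and a RED lid, standing on the table. This point is on its axis half-way up (47.5 mm). Not to be disturbed.
- mug_mid (a point): Bystander, loose: a bright green plastic mug, 72 mm in diameter and 85 mm tall with a handle that reaches 73 mm out from its axis on its y side, standing on the table. This point is on its axis half-way up. Not to be disturbed.
- cup_stack_mid (a point): Bystander, loose: a stack of white plastic cups, 68 mm in diameter at the rims and 95 mm tall, standing on the table. This point is on its axis half-way up (48 mm). Not to be disturbed. (A flat petri dish, 90 mm in diameter and 16 mm high, also lies among the things; it is fixed.)
There are look-alikes about, which are no part of the job. Leave any pink look-alike of the part that bears scale_top alone.

How it is judged (in metres and radians):
On the way:
1. one of the three (beaker, yellow-lidded jar or blue-capped bottle) stands released and upright on the cork mat, its axis within 25 mm of the mat's middle (((horizontal distance between beaker_mid and cork_mat_top below 0.025 m and z of beaker_mid in the frame of cork_mat_top between 0.0365 and 0.0485 m and angle between beaker_mid's own z axis and vertical below 0.1 rad and contact force between the fingers and beaker below 0.2 N) or (horizontal distance between yellow_jar_mid and cork_mat_top below 0.025 m and z of yellow_jar_mid in the frame of cork_mat_top between 0.0415 and 0.0535 m and angle between yellow_jar_mid's own z axis and vertical below 0.1 rad and contact force between the fingers and yellow_jar below 0.2 N) or (horizontal distance between bottle_mid and cork_mat_top below 0.025 m and z of bottle_mid in the frame of cork_mat_top between 0.054 and 0.066 m and angle between bottle_mid's own z axis and vertical below 0.1 rad and contact force between the fingers and bottle below 0.2 N))), for 0.2 s.
At the end, for the whole second after the job is handed in: Beaker on the stirrer's plate, yellow-lidded jar on the scale's pan, blue-capped bottle on the foil tray's floor: each axis within 15 mm of its place's middle, height within 6 mm, upright within 0.1 rad, released and at rest, so that the cork mat is empty (horizontal distance between beaker_mid and stirrer_top below 0.015 m and z of beaker_mid in the frame of stirrer_top between 0.0365 and 0.0485 m and angle between each of beaker_mid, yellow_jar_mid, bottle_mid's own z axis and vertical below 0.1 rad and contact force between the fingers and beaker below 0.2 N and horizontal distance between yellow_jar_mid and scale_top below 0.015 m and z of yellow_jar_mid in the frame of scale_top between 0.0415 and 0.0535 m and contact force between the fingers and yellow_jar below 0.2 N and horizontal distance between bottle_mid and drip_tray_top below 0.015 m and z of bottle_mid in the frame of drip_tray_top between 0.054 and 0.066 m and contact force between the fingers and bottle below 0.2 N and linear speed of each of beaker, yellow_jar, bottle below 0.02 m/s); the robot touches nothing.
It fails at once if the beaker, the yellow-lidded jar or the bottle is tipped by more than 0.5 rad (angle between any of beaker_mid, yellow_jar_mid, bottle_mid's own z axis and vertical above 0.5 rad).
It fails at once if the red-lidded jar is moved by more than 25 mm or tipped over (distance of red_jar_mid from where it was at the start of the episode above 0.025 m or angle between red_jar_mid's own z axis and vertical above 0.5 rad).
It fails at once if the green mug is moved by more than 25 mm or tipped over (distance of mug_mid from where it was at the start of the episode above 0.025 m or angle between mug_mid's own z axis and vertical above 0.5 rad).
It fails at once if the stack of cups is moved by more than 25 mm or tipped over (distance of cup_stack_mid from where it was at the start of the episode above 0.025 m or angle between cup_stack_mid's own z axis and vertical above 0.5 rad).
It also fails if it takes over 115 s, if anything falls off the work surface, if the arm or the gripper's body presses on something with over 40 N, if the wrist force passes 120 N, or if a joint passes its speed limit or range.

## Working session

There is one attempt and no reset: what is moved stays moved. The work goes in short steps, Python scripts to look and compute and a tool call to move; the robot and the scene stay as the last step left them, time stands still between calls to the robot, and variables do not carry over. Pictures are saved under pics/ and viewed, at most 14 in all, crops included, and the job is handed in when it is done.

Besides the shell and the picture viewer there is one more tool, called after "Call:" as name([rows], argument=value, ...), one row to a line, values as JSON. apply_moves: Moves the arm, as the interface text tells. Its arguments: {"type":"object","properties":{"deltas":{"type":"array"}},"required":["deltas"]}

```bash
mkdir -p pics; cat > h.py <<'E'
import numpy as np, cv2
from plant import ctrl
def cam(n):
    p=ctrl.camera_params(n);K=np.array([[p['fx'],0,p['cx']],[0,p['fy'],p['cy']],[0,0,1.]])
    return K,np.array(p['dist_coeffs'],float),np.array(p['cam_to_world'])
def ray(n,uv):
    K,d,T=cam(n);x,y=cv2.undistortPoints(np.array([[uv]],float),K,d)[0,0]
    return T[:3,3],T[:3,:3]@np.array([x,-y,-1.])
def onz(n,uv,z):
    o,r=ray(n,uv);return o+r*(z-o[2])/r[2]
def proj(n,P):
    K,d,T=cam(n);q=np.linalg.inv(T)@np.append(P,1);q=np.array([q[0],-q[1],-q[2]])
    return cv2.projectPoints(q.reshape(1,1,3),np.zeros(3),np.zeros(3),K,d)[0].ravel()
def snap(n,f):
    im=cv2.cvtColor(ctrl.snapshot(n),cv2.COLOR_RGB2BGR);cv2.imwrite('pics/'+f+'.png',im);return im
E
python3 - <<'E'
from h import *
for n in('top','side'):
    snap(n,n+'0');K,d,T=cam(n);print(n,K[0,0],d,T.round(3).tolist())
print(ctrl.get_obs()['orientation'],ctrl.hold_point_z)
E
```

```text
top 444.2047725673734 [-0.07464462  0.          0.          0.          0.        ] [[0.015, 0.982, -0.188, 0.221], [-1.0, 0.012, -0.014, 0.001], [-0.012, 0.188, 0.982, 1.114], [0.0, 0.0, 0.0, 1.0]]
side 554.6814692892236 [-0.16812412  0.          0.          0.          0.        ] [[0.995, 0.042, -0.089, 0.312], [-0.097, 0.533, -0.841, -1.008], [0.012, 0.845, 0.534, 0.716], [0.0, 0.0, 0.0, 1.0]]
[ 1.79915281e+02 -6.73093125e-03 -1.96471932e+01] 0.0188
```

View pics/top0.png

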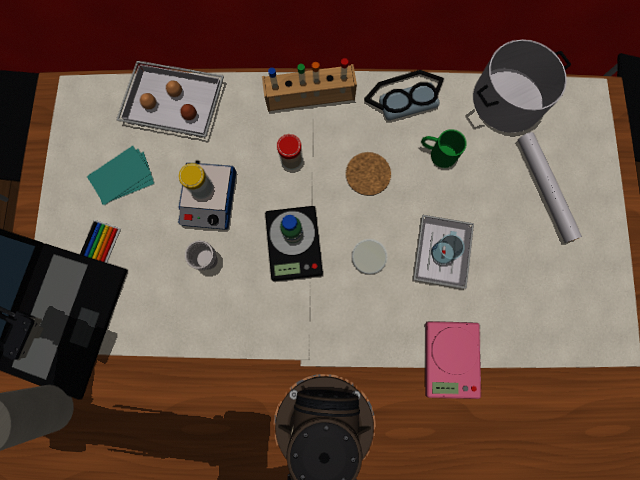

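View pics/side0.png

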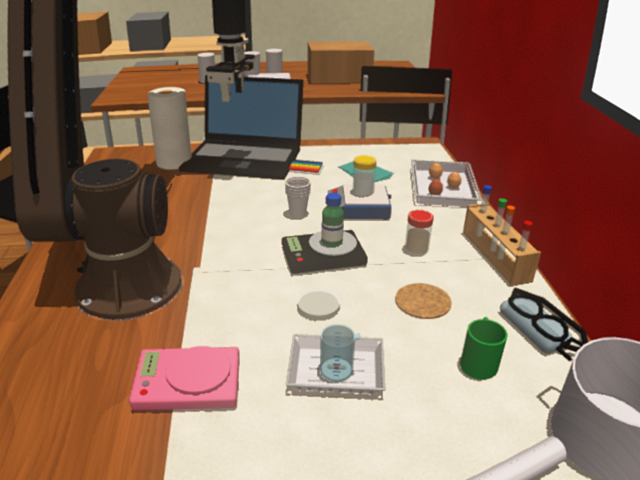

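Top view: yellow jar at (193,177) on the stirrer, blue-capped bottle at (291,226) on the black scale, beaker at (447,250) in the tray, mat at (368,173). There are two scales: black (294,243) with a steel pan and pink (453,358). The black one fits the description, and the pink one is the look-alike to leave alone. I'll confirm in an enlarged crop.

```bash
python3 - <<'E'
from h import *
im=cv2.imread('pics/top0.png');hsv=cv2.cvtColor(im,cv2.COLOR_BGR2HSV)
def t(c,r): 
    return cv2.resize(im[r:r+75,c:c+100],None,fx=4,fy=4,interpolation=cv2.INTER_CUBIC)
m=np.vstack([np.hstack([t(157,157),t(245,207)]),np.hstack([t(320,137),t(394,214)])]);cv2.imwrite('pics/crop0.png',m)
def blob(name,lo,hi,box,z):
    c0,r0,c1,r1=box;k=cv2.inRange(hsv,lo,hi)[r0:r1,c0:c1]
    n,l,s,c=cv2.connectedComponentsWithStats(k);i=1+s[1:,4].argmax();p=c[i]+[c0,r0]
    print(name,p.round(1),s[i],onz('top',p,z).round(4))
blob('yellow',(20,100,80),(35,255,255),(160,150,240,210),.14)
blob('cap',(100,120,40),(130,255,255),(275,205,310,245),.155)
blob('mat',(5,60,50),(20,200,255),(335,145,400,205),.006)
blob('redjar',(0,150,80),(8,255,255),(270,125,310,170),.09)
blob('mug',(45,100,20),(80,255,255),(410,120,475,175),.07)
print('cups',onz('top',(200,253),.095).round(3))
E
```

```text
yellow [191.  174.8] [ 19  13  25  25 488] [0.5755 0.3163 0.14  ]
cap [289.  221.8] [  7  10  15  15 177] [0.4612 0.0828 0.155 ]
mat [368.  173.2] [  10    7   46   44 1566] [ 0.6325 -0.1084  0.006 ]
redjar [288.4 145.1] [  7   9  24  23 386] [0.6726 0.0953 0.09  ]
mug [446.3 147.5] [  11   10   45   38 1041] [ 0.6804 -0.3004  0.07  ]
cups [0.399 0.295 0.095]
```

View pics/crop0.png

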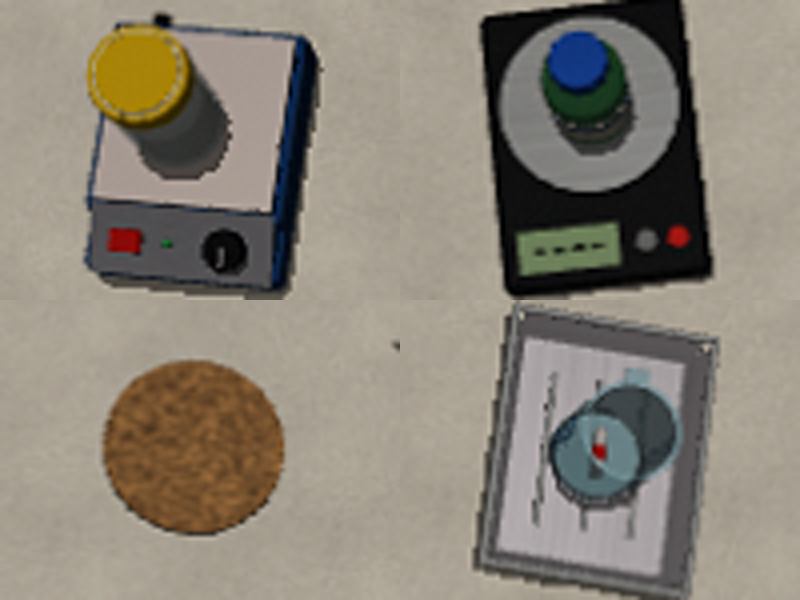

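Crop confirms the black scale (round steel pan, grey-green display at its front). Plate centre is at about (205.4,186.1), pan (291.9,232.8), tray floor (442,253), and beaker base (442.6,253) with its rim at about (451,246).

```bash
python3 - <<'E'
from h import *
for n,p,z in [('plate',(205.4,186.1),.05),('pan',(291.9,232.8),.04),('trayfloor',(442,252.9),.002),('trayrim',(443.4,252.1),.024),('beaker rim',(451,246.5),.087),('beaker base',(442.6,253),.003),('jar',(191.4,174.9),.145),('cap',(289,221.8),.158)]:
    print(n,onz('top',p,z).round(4))
im=cv2.imread('pics/side0.png');hsv=cv2.cvtColor(im,cv2.COLOR_BGR2HSV)
for n,lo,hi,(c0,r0,c1,r1),z in [('yellow',(20,100,80),(35,255,255),(340,145,390,200),.140),('cap',(100,120,40),(130,255,255),(315,185,350,220),.153)]:
    k=cv2.inRange(hsv,lo,hi)[r0:r1,c0:c1];c=cv2.connectedComponentsWithStats(k);i=1+c[2][1:,4].argmax();p=c[3][i]+[c0,r0]
    print('side',n,p,onz('side',p,z).round(4))
for n,p,z in [('beaker base',(336,370),.004),('beaker rim',(337.5,334),.087),('tray rim',(337,363),.024),('mat',(423,300.5),.006)]: print('side',n,onz('side',p,z).round(4))
E
```

```text
plate [0.5783 0.3063 0.05  ]
pan [0.462  0.0846 0.04  ]
trayfloor [ 0.4229 -0.2963  0.002 ]
trayrim [ 0.421 -0.294  0.024]
beaker rim [ 0.4231 -0.2955  0.087 ]
beaker base [ 0.4225 -0.2975  0.003 ]
jar [0.5734 0.3138 0.145 ]
cap [0.4604 0.0825 0.158 ]
side yellow [364.56989247 162.1218638 ] [0.5743 0.3123 0.14  ]
side cap [333.325 196.1  ] [0.4648 0.097  0.153 ]
side beaker base [ 0.4255 -0.2953  0.004 ]
side beaker rim [ 0.4257 -0.2923  0.087 ]
side tray rim [ 0.4262 -0.2981  0.024 ]
side mat [ 0.6343 -0.1104  0.006 ]
```

Call:
apply_moves([
  {"fingers": 85,"delta_pos": [368,278,-23],"angular": [0,0,-19.65]},
  {"fingers": 85,"delta_pos": [368,278,-23],"angular": [0,0,-19.65]},
  {"fingers": 85,"delta_pos": [368,278,-23],"angular": [0,0,-19.65]},
  {"fingers": 85,"delta_pos": [368,278,-23],"angular": [0,0,-19.65]},
  {"fingers": 85,"delta_pos": [368,278,-23],"angular": [0,0,-19.65]},
  {"fingers": 85,"delta_pos": [368,278,-23],"angular": [0,0,-19.65]},
  {"fingers": 85,"delta_pos": [368,278,-23],"angular": [0,0,-19.65]},
  {"fingers": 85,"delta_pos": [368,278,-23],"angular": [0,0,-19.65]},
  {"fingers": 85,"delta_pos": [368,278,-23],"angular": [0,0,-19.65]},
  {"fingers": 85,"delta_pos": [368,278,-23],"angular": [0,0,-19.65]},
])

```text
clock: 1.1
tool_pos: [0.4815, 0.2465, 0.2497]
orientation: [180.0, 0.0, -0.2]
force: [0.1, 0.1, 0.2]
opening: 0.0851
gripper_force: 0.0
```

Call:
apply_moves([
  {"fingers": 85,"delta_pos": [-57,541,0],"angular": [0,0,0]},
  {"fingers": 85,"delta_pos": [-57,541,0],"angular": [0,0,0]},
  {"fingers": 85,"delta_pos": [-57,541,0],"angular": [0,0,0]},
  {"fingers": 85,"delta_pos": [-57,541,0],"angular": [0,0,0]},
  {"fingers": 85,"delta_pos": [-57,541,0],"angular": [0,0,0]},
  {"fingers": 85,"delta_pos": [-57,541,0],"angular": [0,0,0]},
  {"fingers": 85,"delta_pos": [-57,541,100],"angular": [0,0,0]},
  {"fingers": 85,"delta_pos": [-57,541,100],"angular": [0,0,0]},
  {"fingers": 85,"delta_pos": [-57,541,100],"angular": [0,0,0]},
  {"fingers": 85,"delta_pos": [-57,541,100],"angular": [0,0,0]},
])

```text
clock: 2.1
tool_pos: [0.4288, -0.2337, 0.1731]
orientation: [-180.0, -0.0, 0.0]
force: [1.2, 0.3, 0.5]
opening: 0.0851
gripper_force: 0.0
```

```bash
python3 - <<'E'
from h import *
o=ctrl.get_obs();print(o['tool_pos'],o['joint_pos'])
a=snap('side','s1');b=snap('top','t1')
P=o['tool_pos'];print(proj('side',P),proj('top',P))
f=lambda i,c,r:cv2.resize(i[r:r+150,c:c+100],None,fx=4,fy=4)
cv2.imwrite('pics/c1.png',np.hstack([f(a,285,265),f(b,395,175)]))
E
```

```text
[ 0.42879903 -0.23373239  0.17311361] [-5.47642802e+00  5.37306693e+00 -2.67585333e+01 -1.02831654e-02
 -5.78315958e+01  9.55118290e+01]
[336.53621719 273.33454114] [433.70980679 236.01577574]
```

View pics/c1.png

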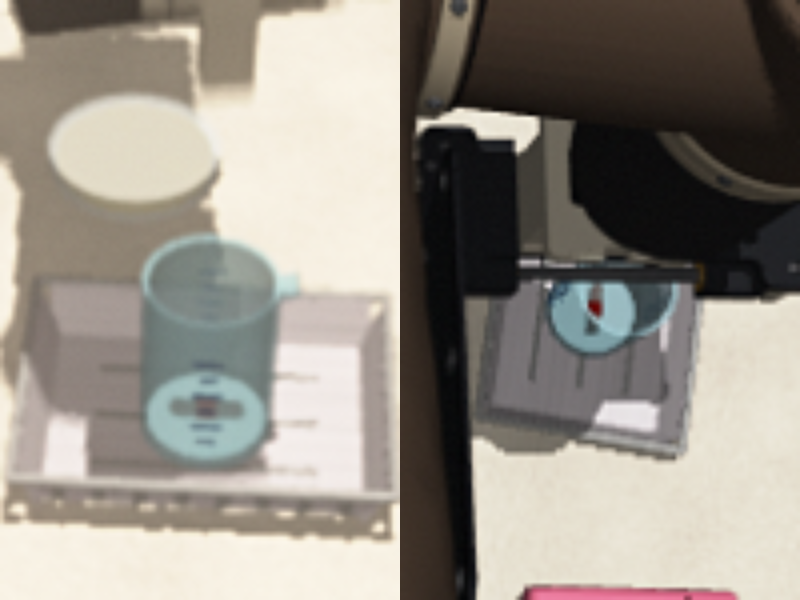

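Call:
apply_moves([
  {"fingers": 85,"delta_pos": [-5,61,0],"angular": [0,0,0]},
  {"fingers": 85,"delta_pos": [-5,61,0],"angular": [0,0,0]},
  {"fingers": 85,"delta_pos": [-5,61,40],"angular": [0,0,0]},
  {"fingers": 85,"delta_pos": [-5,61,40],"angular": [0,0,0]},
])

```text
clock: 2.6
tool_pos: [0.4214, -0.2919, 0.1298]
orientation: [-179.8, 0.4, -0.1]
force: [-1.0, -0.1, 0.0]
opening: 0.0851
gripper_force: 0.0
```

Call:
apply_moves([
  {"fingers": 85,"delta_pos": [2,2,50],"angular": [0,0,0]},
  {"fingers": 85,"delta_pos": [2,2,80],"angular": [0,0,0]},
  {"fingers": 85,"delta_pos": [2,2,92],"angular": [0,0,0]},
  {"fingers": 85,"delta_pos": [2,2,92],"angular": [0,0,0]},
  {"fingers": 85,"delta_pos": [2,2,92],"angular": [0,0,0]},
])

```text
clock: 3.1
tool_pos: [0.4276, -0.2952, 0.0433]
orientation: [180.0, -0.1, 0.1]
force: [0.5, 0.4, 0.8]
opening: 0.0849
gripper_force: 0.0
```

Call:
apply_moves([
  {"fingers": 85,"delta_pos": [-2,0,2],"angular": [0,0,0]},
  {"fingers": 50,"delta_pos": [-2,0,2],"angular": [0,0,0]},
  {"fingers": 50,"delta_pos": [-2,0,2],"angular": [0,0,0]},
  {"fingers": 50,"delta_pos": [-2,0,2],"angular": [0,0,0]},
  {"fingers": 50,"delta_pos": [-2,0,2],"angular": [0,0,0]},
  {"fingers": 50,"delta_pos": [-2,0,2],"angular": [0,0,0]},
  {"fingers": 50,"delta_pos": [-2,0,2],"angular": [0,0,0]},
  {"fingers": 50,"delta_pos": [-2,0,2],"angular": [0,0,0]},
])

```text
clock: 3.9
tool_pos: [0.4245, -0.2954, 0.04]
orientation: [180.0, -0.0, 0.0]
force: [-1.3, 0.2, 5.2]
opening: 0.0605
gripper_force: 30.0
```

Call:
apply_moves([
  {"fingers": 50,"delta_pos": [0,0,-25],"angular": [0,0,0]},
  {"fingers": 50,"delta_pos": [0,0,-60],"angular": [0,0,0]},
  {"fingers": 50,"delta_pos": [26,-23,-70],"angular": [0,0,0]},
  {"fingers": 50,"delta_pos": [60,-53,-70],"angular": [0,0,0]},
  {"fingers": 50,"delta_pos": [96,-85,-70],"angular": [0,0,0]},
  {"fingers": 50,"delta_pos": [130,-116,-70],"angular": [0,0,0]},
  {"fingers": 50,"delta_pos": [165,-147,-70],"angular": [0,0,0]},
  {"fingers": 50,"delta_pos": [193,-172,-60],"angular": [0,0,0]},
  {"fingers": 50,"delta_pos": [208,-186,-50],"angular": [0,0,0]},
  {"fingers": 50,"delta_pos": [208,-186,-40],"angular": [0,0,0]},
])

```text
clock: 4.9
tool_pos: [0.6335, -0.1073, 0.0781]
orientation: [-180.0, 0.0, 0.1]
force: [-0.8, 0.6, -2.2]
opening: 0.0608
gripper_force: 30.0
```

Call:
apply_moves([
  {"fingers": 50,"delta_pos": [0,0,15],"angular": [0,0,0]},
  {"fingers": 50,"delta_pos": [0,0,25],"angular": [0,0,0]},
  {"fingers": 50,"delta_pos": [0,0,25],"angular": [0,0,0]},
])

```text
clock: 5.2
tool_pos: [0.6302, -0.1099, 0.0526]
orientation: [180.0, 0.2, -0.1]
force: [-0.6, -0.1, -0.6]
opening: 0.0606
gripper_force: 30.0
```

Call:
apply_moves([
  {"fingers": 50,"delta_pos": [0,0,3],"angular": [0,0,0]},
  {"fingers": 50,"delta_pos": [0,0,6],"angular": [0,0,0]},
  {"fingers": 50,"delta_pos": [0,0,6],"angular": [0,0,0]},
  {"fingers": 50,"delta_pos": [0,0,6],"angular": [0,0,0]},
])

```text
clock: 5.6
tool_pos: [0.6324, -0.1093, 0.0491]
orientation: [-180.0, -0.0, 0.0]
force: [-0.3, -0.2, -0.3]
opening: 0.0604
gripper_force: 30.0
```

Call:
apply_moves([
  {"fingers": 50,"delta_pos": [0,0,2],"angular": [0,0,0]},
  {"fingers": 50,"delta_pos": [0,0,3],"angular": [0,0,0]},
  {"fingers": 50,"delta_pos": [0,0,4],"angular": [0,0,0]},
  {"fingers": 50,"delta_pos": [0,0,4],"angular": [0,0,0]},
])

```text
clock: 6.0
tool_pos: [0.6322, -0.1092, 0.0445]
orientation: [-180.0, 0.0, 0.0]
force: [0.6, 0.7, -1.1]
opening: 0.0608
gripper_force: 30.0
```

Call:
apply_moves([
  {"fingers": 50,"delta_pos": [0,0,1],"angular": [0,0,0]},
  {"fingers": 50,"delta_pos": [0,0,1],"angular": [0,0,0]},
  {"fingers": 50,"delta_pos": [0,0,1],"angular": [0,0,0]},
])

```text
clock: 6.3
tool_pos: [0.6325, -0.1092, 0.0441]
orientation: [180.0, -0.0, 0.0]
force: [-0.5, -1.0, 3.5]
opening: 0.0606
gripper_force: 30.0
```

Contact. Release, hold 0.4 s, then go up.

Call:
apply_moves([
  {"fingers": 75,"delta_pos": [0,0,0],"angular": [0,0,0]},
  {"fingers": 85,"delta_pos": [0,0,0],"angular": [0,0,0]},
  {"fingers": 85,"delta_pos": [0,0,0],"angular": [0,0,0]},
  {"fingers": 85,"delta_pos": [0,0,0],"angular": [0,0,0]},
  {"fingers": 85,"delta_pos": [0,0,0],"angular": [0,0,0]},
  {"fingers": 85,"delta_pos": [0,0,-40],"angular": [0,0,0]},
  {"fingers": 85,"delta_pos": [0,0,-90],"angular": [0,0,0]},
  {"fingers": 85,"delta_pos": [0,0,-140],"angular": [0,0,0]},
  {"fingers": 85,"delta_pos": [0,0,-165],"angular": [0,0,0]},
  {"fingers": 85,"delta_pos": [0,0,-165],"angular": [0,0,0]},
])

```text
clock: 7.3
tool_pos: [0.6346, -0.1093, 0.2141]
orientation: [180.0, -0.5, 0.0]
force: [-0.4, 0.3, -0.5]
opening: 0.085
gripper_force: 0.0
```

```bash
python3 - <<'E'
from h import *
print(ctrl.get_obs()['tool_pos'],ctrl.get_obs()['joint_pos'].round(1) if hasattr(ctrl.get_obs()['joint_pos'],'round') else '')
a=snap('side','s2')
f=lambda i,c,r:cv2.resize(i[r:r+150,c:c+100],None,fx=4,fy=4)
cv2.imwrite('pics/c2.png',np.hstack([f(a,375,205),f(a,285,155)]))
E
```

```text
[ 0.63464433 -0.10932267  0.21409928] [  7.6  17.8  -5.    0.1 -66.7  82.4]
```

View pics/c2.png

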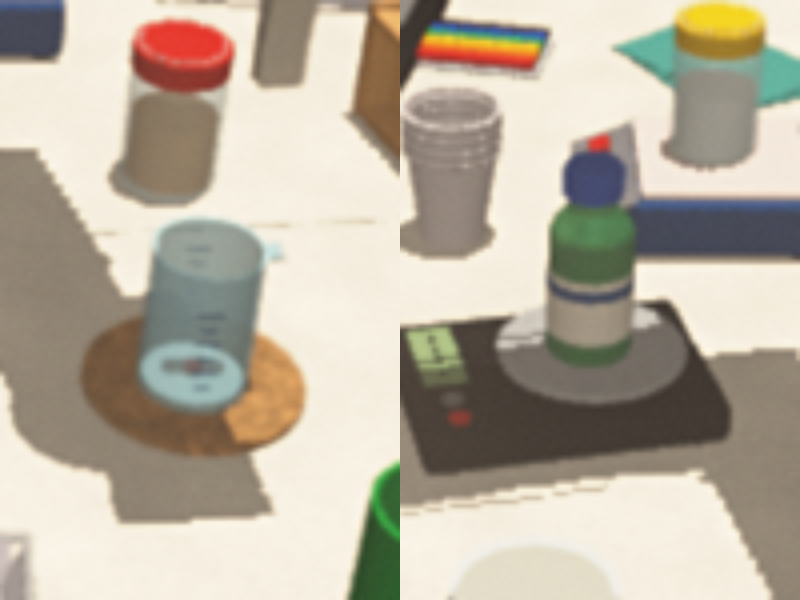

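```bash
python3 - <<'E'
from h import *
print(onz('side',(332.2,240.2),.04),onz('side',(332.9,242.4),.04),onz('side',(333,196),.16))
E
```

```text
[0.46470685 0.09216269 0.04      ] [0.4651382 0.0822553 0.04     ] [0.46228325 0.08383415 0.16      ]
```

Call:
apply_moves([
  {"fingers": 85,"delta_pos": [-169,-193,0],"angular": [0,0,0]},
  {"fingers": 85,"delta_pos": [-169,-193,0],"angular": [0,0,0]},
  {"fingers": 85,"delta_pos": [-169,-193,0],"angular": [0,0,0]},
  {"fingers": 85,"delta_pos": [-169,-193,0],"angular": [0,0,0]},
  {"fingers": 85,"delta_pos": [-169,-193,0],"angular": [0,0,0]},
  {"fingers": 85,"delta_pos": [-169,-193,0],"angular": [0,0,0]},
  {"fingers": 85,"delta_pos": [-169,-193,20],"angular": [0,0,0]},
  {"fingers": 85,"delta_pos": [-169,-193,20],"angular": [0,0,0]},
  {"fingers": 85,"delta_pos": [-169,-193,20],"angular": [0,0,0]},
])

```text
clock: 8.25
tool_pos: [0.4629, 0.0832, 0.188]
orientation: [179.9, 0.1, -0.0]
force: [0.3, -0.2, 0.6]
opening: 0.0848
gripper_force: 0.0
```

Call:
apply_moves([
  {"fingers": 85,"delta_pos": [0,-1,40],"angular": [0,0,0]},
  {"fingers": 85,"delta_pos": [0,-1,70],"angular": [0,0,0]},
  {"fingers": 85,"delta_pos": [0,-1,90],"angular": [0,0,0]},
  {"fingers": 85,"delta_pos": [0,-1,90],"angular": [0,0,0]},
  {"fingers": 85,"delta_pos": [0,-1,90],"angular": [0,0,0]},
])

```text
clock: 8.75
tool_pos: [0.4639, 0.0845, 0.0992]
orientation: [180.0, 0.0, -0.0]
force: [-1.0, 0.3, 1.5]
opening: 0.085
gripper_force: 0.0
```

Call:
apply_moves([
  {"fingers": 85,"delta_pos": [0,0,2.5],"angular": [0,0,0]},
  {"fingers": 40,"delta_pos": [0,0,2.5],"angular": [0,0,0]},
  {"fingers": 40,"delta_pos": [0,0,2.5],"angular": [0,0,0]},
  {"fingers": 40,"delta_pos": [0,0,2.5],"angular": [0,0,0]},
  {"fingers": 40,"delta_pos": [0,0,2.5],"angular": [0,0,0]},
  {"fingers": 40,"delta_pos": [0,0,2.5],"angular": [0,0,0]},
  {"fingers": 40,"delta_pos": [0,0,2.5],"angular": [0,0,0]},
  {"fingers": 40,"delta_pos": [0,0,2.5],"angular": [0,0,0]},
])

```text
clock: 9.55
tool_pos: [0.4633, 0.0848, 0.0964]
orientation: [180.0, -0.0, 0.0]
force: [-0.9, -0.6, 2.3]
opening: 0.049
gripper_force: 30.0
```

Call:
apply_moves([
  {"fingers": 40,"delta_pos": [0,0,-20],"angular": [0,0,0]},
  {"fingers": 40,"delta_pos": [0,0,-45],"angular": [0,0,0]},
  {"fingers": 40,"delta_pos": [-3,30,-50],"angular": [0,0,0]},
  {"fingers": 40,"delta_pos": [-8,75,-50],"angular": [0,0,0]},
  {"fingers": 40,"delta_pos": [-13,122,-50],"angular": [0,0,0]},
  {"fingers": 40,"delta_pos": [-18,170,-50],"angular": [0,0,0]},
  {"fingers": 40,"delta_pos": [-23,218,-50],"angular": [0,0,0]},
  {"fingers": 40,"delta_pos": [-28,266,-50],"angular": [0,0,0]},
  {"fingers": 40,"delta_pos": [-33,310,-50],"angular": [0,0,0]},
  {"fingers": 40,"delta_pos": [-37,345,-50],"angular": [0,0,0]},
])

```text
clock: 10.55
tool_pos: [0.4254, -0.2623, 0.1459]
orientation: [-180.0, 0.0, -0.1]
force: [0.5, 0.9, -1.6]
opening: 0.0491
gripper_force: 30.0
```

Call:
apply_moves([
  {"fingers": 40,"delta_pos": [-3,26,0],"angular": [0,0,0]},
  {"fingers": 40,"delta_pos": [-3,36,0],"angular": [0,0,0]},
  {"fingers": 40,"delta_pos": [-3,36,20],"angular": [0,0,0]},
  {"fingers": 40,"delta_pos": [-3,36,50],"angular": [0,0,0]},
  {"fingers": 40,"delta_pos": [-3,36,50],"angular": [0,0,0]},
  {"fingers": 40,"delta_pos": [-3,36,50],"angular": [0,0,0]},
])

```text
clock: 11.15
tool_pos: [0.4232, -0.2958, 0.0963]
orientation: [-180.0, 0.1, 0.1]
force: [-0.5, -0.6, -1.8]
opening: 0.0492
gripper_force: 30.0
```

Call:
apply_moves([
  {"fingers": 40,"delta_pos": [0,0,15],"angular": [0,0,0]},
  {"fingers": 40,"delta_pos": [0,0,28],"angular": [0,0,0]},
  {"fingers": 40,"delta_pos": [0,0,33],"angular": [0,0,0]},
  {"fingers": 40,"delta_pos": [0,0,35],"angular": [0,0,0]},
  {"fingers": 40,"delta_pos": [0,0,36],"angular": [0,0,0]},
  {"fingers": 40,"delta_pos": [0,0,37],"angular": [0,0,0]},
  {"fingers": 40,"delta_pos": [0,0,37],"angular": [0,0,0]},
])

```text
clock: 11.85
tool_pos: [0.4236, -0.2963, 0.0597]
orientation: [180.0, -0.0, 0.0]
force: [0.1, 0.5, -1.6]
opening: 0.0496
gripper_force: 30.0
```

Call:
apply_moves([
  {"fingers": 40,"delta_pos": [0,0,1],"angular": [0,0,0]},
  {"fingers": 40,"delta_pos": [0,0,1.5],"angular": [0,0,0]},
  {"fingers": 40,"delta_pos": [0,0,1.5],"angular": [0,0,0]},
])

```text
clock: 12.15
tool_pos: [0.4237, -0.2964, 0.0583]
orientation: [180.0, -0.0, 0.0]
force: [-0.9, 0.8, 4.5]
opening: 0.0491
gripper_force: 30.0
```

Call:
apply_moves([
  {"fingers": 70,"delta_pos": [0,0,0],"angular": [0,0,0]},
  {"fingers": 85,"delta_pos": [0,0,0],"angular": [0,0,0]},
  {"fingers": 85,"delta_pos": [0,0,0],"angular": [0,0,0]},
  {"fingers": 85,"delta_pos": [0,0,0],"angular": [0,0,0]},
  {"fingers": 85,"delta_pos": [0,0,-40],"angular": [0,0,0]},
  {"fingers": 85,"delta_pos": [0,0,-90],"angular": [0,0,0]},
  {"fingers": 85,"delta_pos": [0,0,-140],"angular": [0,0,0]},
  {"fingers": 85,"delta_pos": [75,-305,-175],"angular": [0,0,0]},
  {"fingers": 85,"delta_pos": [75,-305,-175],"angular": [0,0,0]},
  {"fingers": 85,"delta_pos": [75,-305,-175],"angular": [0,0,0]},
])

```text
clock: 13.15
tool_pos: [0.4588, -0.1502, 0.215]
orientation: [-180.0, -0.1, -0.1]
force: [1.6, -0.1, 0.3]
opening: 0.0851
gripper_force: 0.0
```

Call:
apply_moves([
  {"fingers": 85,"delta_pos": [115,-463,-10],"angular": [0,0,0]},
  {"fingers": 85,"delta_pos": [115,-463,-10],"angular": [0,0,0]},
  {"fingers": 85,"delta_pos": [115,-463,-10],"angular": [0,0,0]},
  {"fingers": 85,"delta_pos": [115,-463,-10],"angular": [0,0,0]},
  {"fingers": 85,"delta_pos": [115,-463,-10],"angular": [0,0,0]},
  {"fingers": 85,"delta_pos": [115,-463,-10],"angular": [0,0,0]},
  {"fingers": 85,"delta_pos": [115,-463,-10],"angular": [0,0,0]},
  {"fingers": 85,"delta_pos": [115,-463,-10],"angular": [0,0,0]},
  {"fingers": 85,"delta_pos": [115,-463,-10],"angular": [0,0,0]},
  {"fingers": 85,"delta_pos": [115,-463,-10],"angular": [0,0,0]},
])

```text
clock: 14.15
tool_pos: [0.5741, 0.3151, 0.2235]
orientation: [180.0, 0.0, 0.1]
force: [-0.9, 0.2, 0.9]
opening: 0.0852
gripper_force: 0.0
```

```bash
python3 - <<'E'
from h import *
a=snap('side','s3')
f=lambda i,c,r:cv2.resize(i[r:r+150,c:c+100],None,fx=4,fy=4)
cv2.imwrite('pics/c3.png',np.hstack([f(a,285,265),f(a,310,100)]))
print(ctrl.get_obs()['tool_pos'])
E
```

```text
[0.57480319 0.31734089 0.22294365]
```

View pics/c3.png

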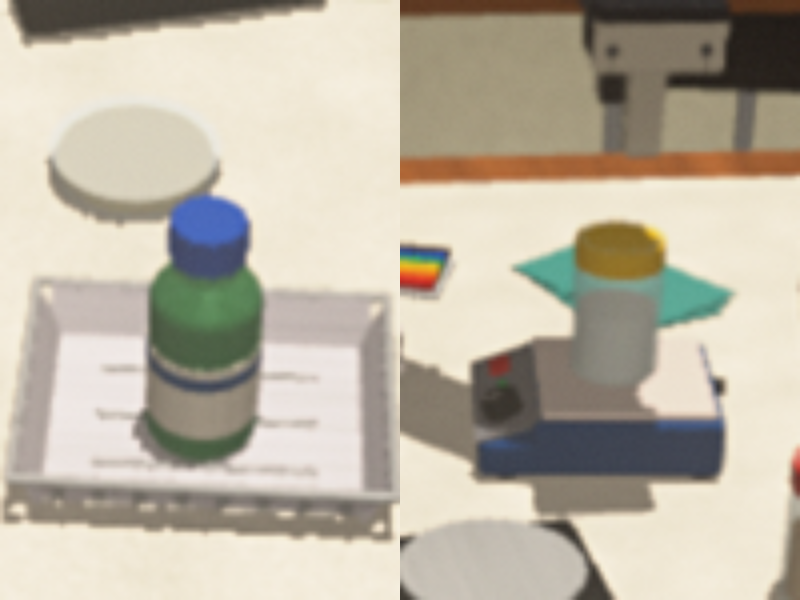

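Call:
apply_moves([
  {"fingers": 85,"delta_pos": [0,3,30],"angular": [0,0,0]},
  {"fingers": 85,"delta_pos": [0,3,60],"angular": [0,0,0]},
  {"fingers": 85,"delta_pos": [0,3,100],"angular": [0,0,0]},
  {"fingers": 85,"delta_pos": [0,3,130],"angular": [0,0,0]},
  {"fingers": 85,"delta_pos": [0,3,136],"angular": [0,0,0]},
  {"fingers": 85,"delta_pos": [0,3,136],"angular": [0,0,0]},
])

```text
clock: 14.8
tool_pos: [0.5735, 0.3081, 0.0875]
orientation: [179.9, 0.1, 0.0]
force: [0.7, -0.4, 0.5]
opening: 0.0853
gripper_force: 0.0
```

Call:
apply_moves([
  {"fingers": 85,"delta_pos": [0,-3,2],"angular": [0,0,0]},
  {"fingers": 85,"delta_pos": [0,-3,2],"angular": [0,0,0]},
  {"fingers": 50,"delta_pos": [0,-3,2],"angular": [0,0,0]},
  {"fingers": 50,"delta_pos": [0,-3,2],"angular": [0,0,0]},
  {"fingers": 50,"delta_pos": [0,-3,2],"angular": [0,0,0]},
  {"fingers": 50,"delta_pos": [0,-3,2],"angular": [0,0,0]},
  {"fingers": 50,"delta_pos": [0,-3,2],"angular": [0,0,0]},
  {"fingers": 50,"delta_pos": [0,-3,2],"angular": [0,0,0]},
])

```text
clock: 15.6
tool_pos: [0.5743, 0.3122, 0.087]
orientation: [-179.9, -0.1, 0.0]
force: [-0.9, 3.0, 3.9]
opening: 0.0599
gripper_force: 30.0
```

Call:
apply_moves([
  {"fingers": 50,"delta_pos": [0,0,-25],"angular": [0,0,0]},
  {"fingers": 50,"delta_pos": [0,0,-55],"angular": [0,0,0]},
  {"fingers": 50,"delta_pos": [-11,23,-60],"angular": [0,0,0]},
  {"fingers": 50,"delta_pos": [-30,62,-60],"angular": [0,0,0]},
  {"fingers": 50,"delta_pos": [-50,103,-60],"angular": [0,0,0]},
  {"fingers": 50,"delta_pos": [-70,144,-60],"angular": [0,0,0]},
  {"fingers": 50,"delta_pos": [-90,185,-60],"angular": [0,0,0]},
  {"fingers": 50,"delta_pos": [-105,217,-50],"angular": [0,0,0]},
  {"fingers": 50,"delta_pos": [-111,229,-40],"angular": [0,0,0]},
  {"fingers": 50,"delta_pos": [-111,229,-30],"angular": [0,0,0]},
])

```text
clock: 16.6
tool_pos: [0.4612, 0.0806, 0.1155]
orientation: [180.0, 0.1, -0.1]
force: [0.4, 0.6, -3.4]
opening: 0.0595
gripper_force: 30.0
```

Call:
apply_moves([
  {"fingers": 50,"delta_pos": [0,0,15],"angular": [0,0,0]},
  {"fingers": 50,"delta_pos": [0,0,28],"angular": [0,0,0]},
  {"fingers": 50,"delta_pos": [0,0,34],"angular": [0,0,0]},
  {"fingers": 50,"delta_pos": [0,0,36],"angular": [0,0,0]},
  {"fingers": 50,"delta_pos": [0,0,36],"angular": [0,0,0]},
  {"fingers": 50,"delta_pos": [0,0,36],"angular": [0,0,0]},
])

```text
clock: 17.2
tool_pos: [0.4632, 0.0829, 0.0807]
orientation: [-180.0, -0.0, 0.0]
force: [-0.1, 0.3, -2.2]
opening: 0.0601
gripper_force: 30.0
```

Call:
apply_moves([
  {"fingers": 50,"delta_pos": [0,0,1],"angular": [0,0,0]},
  {"fingers": 50,"delta_pos": [0,0,2],"angular": [0,0,0]},
  {"fingers": 50,"delta_pos": [0,0,3],"angular": [0,0,0]},
  {"fingers": 50,"delta_pos": [0,0,3.5],"angular": [0,0,0]},
  {"fingers": 50,"delta_pos": [0,0,3.5],"angular": [0,0,0]},
])

```text
clock: 17.7
tool_pos: [0.4629, 0.0826, 0.0769]
orientation: [-180.0, -0.0, 0.0]
force: [1.1, 0.3, -1.2]
opening: 0.0602
gripper_force: 30.0
```

Call:
apply_moves([
  {"fingers": 50,"delta_pos": [0,0,1],"angular": [0,0,0]},
  {"fingers": 50,"delta_pos": [0,0,1],"angular": [0,0,0]},
])

```text
clock: 17.9
tool_pos: [0.4632, 0.0827, 0.0768]
orientation: [-180.0, -0.0, 0.0]
force: [-4.5, 0.4, 8.7]
opening: 0.0599
gripper_force: 30.0
```

Call:
apply_moves([
  {"fingers": 70,"delta_pos": [0,0,0],"angular": [0,0,0]},
  {"fingers": 85,"delta_pos": [0,0,0],"angular": [0,0,0]},
  {"fingers": 85,"delta_pos": [0,0,0],"angular": [0,0,0]},
  {"fingers": 85,"delta_pos": [0,0,0],"angular": [0,0,0]},
  {"fingers": 85,"delta_pos": [0,0,-40],"angular": [0,0,0]},
  {"fingers": 85,"delta_pos": [0,0,-90],"angular": [0,0,0]},
  {"fingers": 85,"delta_pos": [0,0,-110],"angular": [0,0,0]},
  {"fingers": 85,"delta_pos": [169,192,-110],"angular": [0,0,0]},
  {"fingers": 85,"delta_pos": [169,192,-110],"angular": [0,0,0]},
  {"fingers": 85,"delta_pos": [169,192,-110],"angular": [0,0,0]},
])

```text
clock: 18.9
tool_pos: [0.5632, -0.0309, 0.1864]
orientation: [-180.0, -0.1, 0.1]
force: [0.7, 1.5, 0.5]
opening: 0.0851
gripper_force: 0.0
```

Call:
apply_moves([
  {"fingers": 85,"delta_pos": [69,78,0],"angular": [0,0,0]},
  {"fingers": 85,"delta_pos": [69,78,0],"angular": [0,0,0]},
  {"fingers": 85,"delta_pos": [69,78,0],"angular": [0,0,0]},
  {"fingers": 85,"delta_pos": [69,78,60],"angular": [0,0,0]},
  {"fingers": 85,"delta_pos": [69,78,60],"angular": [0,0,0]},
  {"fingers": 85,"delta_pos": [69,78,60],"angular": [0,0,0]},
])

```text
clock: 19.5
tool_pos: [0.6291, -0.108, 0.1237]
orientation: [180.0, 0.3, 0.0]
force: [0.4, -0.3, 0.4]
opening: 0.0849
gripper_force: 0.0
```

Call:
apply_moves([
  {"fingers": 85,"delta_pos": [1,1,40],"angular": [0,0,0]},
  {"fingers": 85,"delta_pos": [1,1,70],"angular": [0,0,0]},
  {"fingers": 85,"delta_pos": [1,1,80],"angular": [0,0,0]},
  {"fingers": 85,"delta_pos": [1,1,80],"angular": [0,0,0]},
  {"fingers": 85,"delta_pos": [1,1,80],"angular": [0,0,0]},
])

```text
clock: 20.0
tool_pos: [0.6334, -0.1088, 0.048]
orientation: [180.0, -0.1, 0.1]
force: [0.3, -0.2, 1.4]
opening: 0.0852
gripper_force: 0.0
```

Call:
apply_moves([
  {"fingers": 85,"delta_pos": [0,0,3],"angular": [0,0,0]},
  {"fingers": 50,"delta_pos": [0,0,3],"angular": [0,0,0]},
  {"fingers": 50,"delta_pos": [0,0,3],"angular": [0,0,0]},
  {"fingers": 50,"delta_pos": [0,0,3],"angular": [0,0,0]},
  {"fingers": 50,"delta_pos": [0,0,3],"angular": [0,0,0]},
  {"fingers": 50,"delta_pos": [0,0,3],"angular": [0,0,0]},
  {"fingers": 50,"delta_pos": [0,0,3],"angular": [0,0,0]},
  {"fingers": 50,"delta_pos": [0,0,3],"angular": [0,0,0]},
])

```text
clock: 20.8
tool_pos: [0.6321, -0.1091, 0.0431]
orientation: [180.0, -0.0, 0.0]
force: [-1.3, -0.1, 3.7]
opening: 0.0607
gripper_force: 30.0
```

Call:
apply_moves([
  {"fingers": 50,"delta_pos": [0,0,-25],"angular": [0,0,0]},
  {"fingers": 50,"delta_pos": [0,0,-65],"angular": [0,0,0]},
  {"fingers": 50,"delta_pos": [0,0,-105],"angular": [0,0,0]},
  {"fingers": 50,"delta_pos": [0,-10,-130],"angular": [0,0,0]},
  {"fingers": 50,"delta_pos": [-10,-45,-132],"angular": [0,0,0]},
  {"fingers": 50,"delta_pos": [-20,-90,-132],"angular": [0,0,0]},
  {"fingers": 50,"delta_pos": [-30,-135,-132],"angular": [0,0,0]},
  {"fingers": 50,"delta_pos": [-40,-180,-132],"angular": [0,0,0]},
  {"fingers": 50,"delta_pos": [-50,-225,-132],"angular": [0,0,0]},
  {"fingers": 50,"delta_pos": [-54,-270,-132],"angular": [0,0,0]},
])

```text
clock: 21.8
tool_pos: [0.5766, 0.1626, 0.1747]
orientation: [-180.0, 0.0, 0.0]
force: [2.7, -0.1, -0.6]
opening: 0.0605
gripper_force: 30.0
```

Call:
apply_moves([
  {"fingers": 50,"delta_pos": [0,-45,0],"angular": [0,0,0]},
  {"fingers": 50,"delta_pos": [0,-90,0],"angular": [0,0,0]},
  {"fingers": 50,"delta_pos": [0,-125,0],"angular": [0,0,0]},
  {"fingers": 50,"delta_pos": [0,-145,0],"angular": [0,0,0]},
  {"fingers": 50,"delta_pos": [0,-145,20],"angular": [0,0,0]},
  {"fingers": 50,"delta_pos": [0,-145,50],"angular": [0,0,0]},
  {"fingers": 50,"delta_pos": [0,-145,65],"angular": [0,0,0]},
  {"fingers": 50,"delta_pos": [0,-145,65],"angular": [0,0,0]},
])

```text
clock: 22.6
tool_pos: [0.5763, 0.3044, 0.1067]
orientation: [179.8, 0.3, -0.0]
force: [-0.2, -0.2, -0.2]
opening: 0.0605
gripper_force: 30.0
```

```bash
python3 - <<'E'
from h import *
a=snap('side','s4')
f=lambda i,c,r:cv2.resize(i[r:r+150,c:c+100],None,fx=4,fy=4)
cv2.imwrite('pics/c4.png',np.hstack([f(a,285,155),f(a,310,100)]))
print(ctrl.get_obs()['tool_pos'])
E
```

```text
[0.57737507 0.30499907 0.10863068]
```

View pics/c4.png

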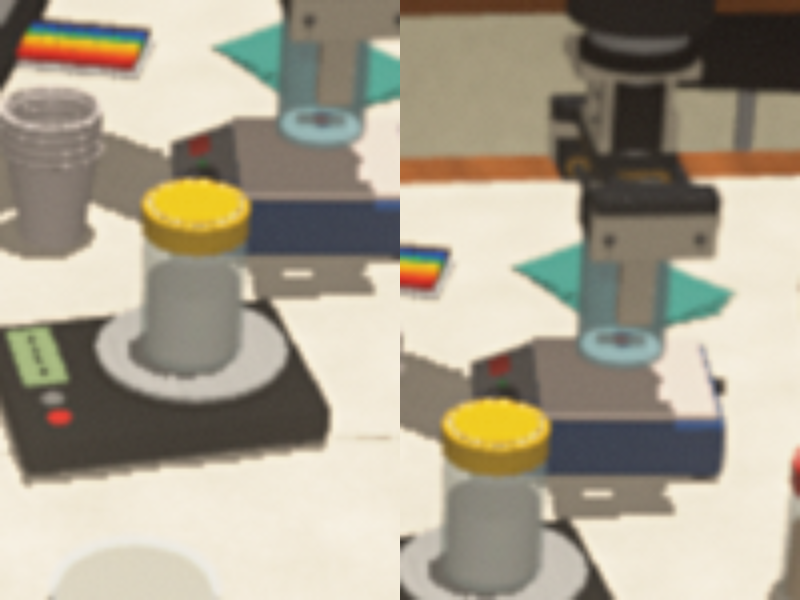

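Jar is centred on the pan; the beaker hangs upright over the plate. Lowering.

Call:
apply_moves([
  {"fingers": 50,"delta_pos": [0,0,8],"angular": [0,0,0]},
  {"fingers": 50,"delta_pos": [0,0,14],"angular": [0,0,0]},
  {"fingers": 50,"delta_pos": [0,0,17],"angular": [0,0,0]},
  {"fingers": 50,"delta_pos": [0,0,18],"angular": [0,0,0]},
  {"fingers": 50,"delta_pos": [0,0,18],"angular": [0,0,0]},
  {"fingers": 50,"delta_pos": [0,0,18],"angular": [0,0,0]},
])

```text
clock: 23.25
tool_pos: [0.5781, 0.3061, 0.0921]
orientation: [-180.0, -0.0, 0.0]
force: [0.4, 0.3, -0.9]
opening: 0.0608
gripper_force: 30.0
```

Call:
apply_moves([
  {"fingers": 50,"delta_pos": [0,0,2],"angular": [0,0,0]},
  {"fingers": 50,"delta_pos": [0,0,3],"angular": [0,0,0]},
  {"fingers": 50,"delta_pos": [0,0,4],"angular": [0,0,0]},
  {"fingers": 50,"delta_pos": [0,0,4],"angular": [0,0,0]},
  {"fingers": 50,"delta_pos": [0,0,4.5],"angular": [0,0,0]},
  {"fingers": 50,"delta_pos": [0,0,4.5],"angular": [0,0,0]},
])

```text
clock: 23.85
tool_pos: [0.5779, 0.306, 0.0873]
orientation: [180.0, 0.0, 0.0]
force: [-0.1, -0.0, -0.2]
opening: 0.0609
gripper_force: 30.0
```

Call:
apply_moves([
  {"fingers": 50,"delta_pos": [0,0,0.7],"angular": [0,0,0]},
  {"fingers": 50,"delta_pos": [0,0,0.7],"angular": [0,0,0]},
])

```text
clock: 24.05
tool_pos: [0.578, 0.306, 0.0871]
orientation: [-180.0, -0.0, 0.0]
force: [-1.6, -1.2, 3.0]
opening: 0.0606
gripper_force: 30.0
```

Contact. Release, rise, retreat clear of the top view.

Call:
apply_moves([
  {"fingers": 70,"delta_pos": [0,0,0],"angular": [0,0,0]},
  {"fingers": 85,"delta_pos": [0,0,0],"angular": [0,0,0]},
  {"fingers": 85,"delta_pos": [0,0,0],"angular": [0,0,0]},
  {"fingers": 85,"delta_pos": [0,0,0],"angular": [0,0,0]},
  {"fingers": 85,"delta_pos": [0,0,-40],"angular": [0,0,0]},
  {"fingers": 85,"delta_pos": [0,0,-90],"angular": [0,0,0]},
  {"fingers": 85,"delta_pos": [0,0,-140],"angular": [0,0,0]},
  {"fingers": 85,"delta_pos": [-250,-260,-160],"angular": [0,0,0]},
  {"fingers": 85,"delta_pos": [-250,-260,-160],"angular": [0,0,0]},
  {"fingers": 85,"delta_pos": [-250,-260,-160],"angular": [0,0,0]},
])

```text
clock: 25.05
tool_pos: [0.4731, 0.4147, 0.2356]
orientation: [-179.9, -0.0, -0.1]
force: [0.5, 0.8, 0.2]
opening: 0.0849
gripper_force: 0.0
```

Call:
apply_moves([
  {"fingers": 85,"delta_pos": [-160,-190,-10],"angular": [0,0,0]},
  {"fingers": 85,"delta_pos": [-160,-190,-10],"angular": [0,0,0]},
  {"fingers": 85,"delta_pos": [-160,-190,-10],"angular": [0,0,0]},
  {"fingers": 85,"delta_pos": [-160,-190,-10],"angular": [0,0,0]},
  {"fingers": 85,"delta_pos": [-160,-190,-10],"angular": [0,0,0]},
  {"fingers": 85,"delta_pos": [-160,-190,-10],"angular": [0,0,0]},
])

```text
clock: 25.65
tool_pos: [0.3101, 0.6078, 0.2441]
orientation: [-180.0, 0.0, 0.3]
force: [0.4, -0.5, -0.2]
opening: 0.0849
gripper_force: 0.0
```

```bash
python3 - <<'E'
from h import *
im=snap('top','t5');print(ctrl.get_obs()['tool_pos'])
t=lambda c,r:cv2.resize(im[r:r+75,c:c+100],None,fx=4,fy=4,interpolation=cv2.INTER_CUBIC)
cv2.imwrite('pics/c5.png',np.vstack([np.hstack([t(157,157),t(245,207)]),np.hstack([t(320,137),t(394,214)])]))
E
```

```text
[0.31163485 0.6059654  0.24412312]
```

View pics/c5.png

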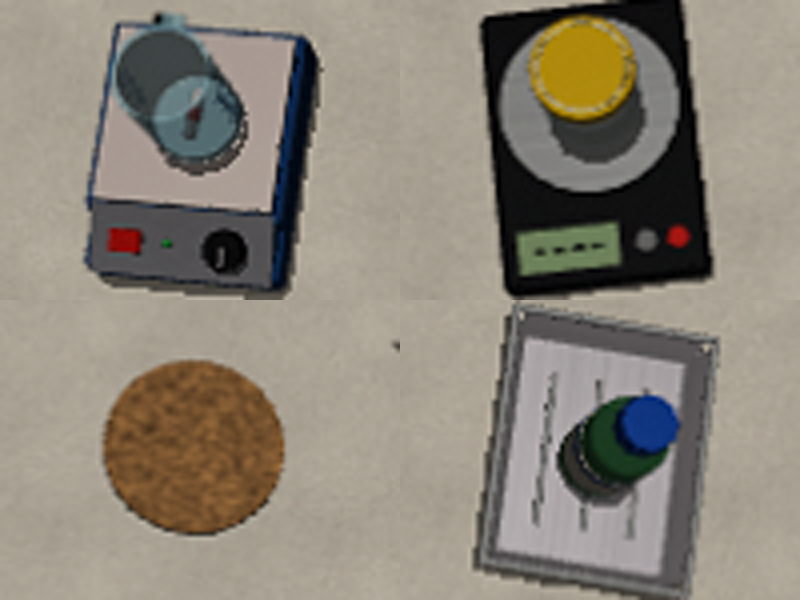

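The mat is empty. Beaker base is at (197,118) in the crop against the plate middle (195,118), and the bottle base at about (597,460) against the floor middle (594,457). The jar is centred on the pan, so I'm handing in.

Call:
apply_moves([
  {"fingers": 85,"delta_pos": [0,0,0],"angular": [0,0,0]},
  {"fingers": 85,"delta_pos": [0,0,0],"angular": [0,0,0]},
  {"fingers": 85,"delta_pos": [0,0,0],"angular": [0,0,0]},
])

```text
clock: 26.0
tool_pos: [0.315, 0.6031, 0.2452]
orientation: [-180.0, -0.0, -0.1]
force: [-0.1, -1.3, 1.3]
opening: 0.0847
gripper_force: 0.0
```

```bash
python3 -c "
from plant import ctrl
print(ctrl.close_job())"
```

```text
the job is handed in; nothing more can be done
None
```

I handed the job in at 26 s, though no verdict came back: in the last picture the beaker is on the stirrer plate, the yellow-lidded jar on the scale's pan and the blue-capped bottle in the foil tray, all upright and near their middles, with the cork mat empty; the red-lidded jar, mug and cups stayed clear of the paths but were not in that last crop.

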